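# Shift a varnished sheave to the curing rail

## Robot

A 7-joint arm with a two-finger parallel gripper is mounted at the origin on a cart in front of the work surface, level with it; the furniture and walls round the work are solid. World frame = base frame: x ahead of the robot, y to its left, z up, the work surface at z = 0. Lengths are in m, angles in rad, forces in N, time in s.
With the tool pointing down it reaches from about 0.425 to 0.875 m from the base axis. Payload 4.7 kg.
Tool frame: the origin (TCP) lies midway between the tips of the shut fingers; the grasp point (between the pads) lies 19 mm behind it (ctrl.grip_point_offset is the distance from the TCP to the grasp point, in m); z points along the fingers, y is the line along which they close (so a half turn about z gives the same grasp; the last joint's range is limited). The gripper opens to 87 mm and grips with 3 to 60 N. Pads are 19 mm wide; open, the fingers measure 117 mm over their backs; the gripper's body (75 mm by 190 mm) begins 51 mm behind the grasp point.
Start: joints at [1.319, 0.321, -0.07, 1.45, 0.023, 1.371, -0.057], TCP at [0.171, -0.627, 0.223] pointing down, gripper open.
Joint ranges: [-2.86, 2.86], [-0.3, 2.09], [-1.38, 1.24], [0.06, 2.45], [-1.56, 4.7], [0.09, 2.05], [-2.69, 2.69]. Speed limits (rad/s): [2.57, 2.57, 3.14, 3.14, 3.14, 3.14, 3.14].

## Interface

Orientations are given as a rotation vector (axis times angle).
In Python, from bench import ctrl gives the robot as it stands. The module is installed in compiled form; this text tells all that it offers.
- The arm moves only by the shell command python3 -m handwheel 'ROWS' [OPENING] [FORCE]. ROWS is JSON, a list of rows, each an object of numbers: "x", "y", "z": the shift along the tool's x, y, z in m; "wx", "wy", "wz": the turn, a rotation vector about the tool's x, y, z in degrees. A call has 1 to 10 rows; each row is the pose to reach, as a shift and turn from the pose commanded when the call began, along the tool's axes at that moment; what a row does not reach only later rows make up. A row lasts 1/12 s, in which the tool goes at most 41.7 mm and 7.16 degrees, less where a joint would pass 70% of its speed; a pose out of reach is approached as far as the arm can. A call with a gripper value outside its range is refused whole. OPENING is the finger opening in m, from 0 to 0.087, set as the call begins (- or left out, the last holds). The fingers move at their own pace and stop on an object; FORCE is the grip in N (left out, the last holds). Time passes only in rows, so rows that repeat a pose let the fingers close. It gives the time, the measured TCP pose, the force, the opening and the grip force at its end, in the units of the state.
- ctrl.get_state(): the state, without advancing time (a new reading comes with each control period).
- ctrl.get_image(name): name is "scene" or "side" or "wrist"; returns a dict with "image" (400x640x3 uint8, red, green, blue), "K" (3x3 intrinsics, pixels), "k1" (the pictures are not rectified: a ray, as slopes to the right and down, at radius r is drawn at 1 + k1 r^2 times it, then the intrinsics apply), "world_to_cam" (4x4, takes a point from world to camera coordinates); the wrist camera has in their place "hand_eye" (4x4, takes a point from camera to tool coordinates, whose origin is the TCP and whose axes are the flange's). Camera axes: x right, y down, z forward; pixel columns grow to the right and rows downward; lengths in m; the calibration is good to about 2 mm. A picture is of the moment at which its call begins: read the wrist's pose just before it. There is no depth.
- ctrl.close_job(): hands the job in; it is judged then, once.
The state is a dict: "time": time; "joint_positions": joint angles; "qd": joint speeds; "joint_torque": joint torques, N m; "position": TCP position; "tool_rot": TCP orientation; "ft_force": force on the tool from outside, world axes, zero at the start; "torque": the same for the moment, N m; "grip_width": opening from 0.0 (shut) to 1.0 (fully open); "grip_force": force on a finger pad.
Only numpy, scipy, OpenCV 4.12 (cv2) and the standard library are available. Lean on these libraries where they do the work, as an engineer would, in place of code of your own. Each camera call takes 0.05 s, during which the arm holds its last target. There are 200 camera calls.

## Task

The hanger with the red grip carries a freshly varnished dark wooden sheave on the first drying rail. Holding it by its red grip, lift it just clear of the end stops, bring it out over the end of that rail, set it on the near end of the second rail, and slide it along until its axle drops into the parking saddle; leave it hanging there. Keep it plumb, slide and seat it gently, never forcing it, let nothing touch the wet sheave, and leave the other hanger and the things around alone.

Things in the scene. Friction and masses are not known exactly. Their poses are not given: they have to be found in the camera images.
- hanger_grip (a point): Centre of the red grip block of the hanger to be moved: 20 mm along the axle (x), 24 mm along the rail (y), 48 mm high (z). Pinch it on its two faces 24 mm apart along the rail: so it cannot swing in the fingers. About 0.25 kg, swings freely about its axle, hangs plumb by itself. The other hanger's grip is at least 83 mm away, centre to centre: open the fingers to about 60 mm.
- hanger_axle (a point): Centre of the hanger's axle, 41 mm below the centre of the red grip: 10 mm round bar, 60 mm long along x, lying across the two bars of the rail, so its centre rides 5 mm above the running surface. An 18 mm flange at each end lies outside the bars with 2.5 mm play to each side. An 8 mm rod goes down from it through the slot between the bars.
- piece: Wet varnished dark wooden sheave, 63 mm diameter, 22 mm thick, flat round the hanger's rod, fixed; top 70 mm below the axle centre, lowest point of the hanger 114 mm below it. Origin: centre of its underside. Too wide for the slot: the hanger leaves and enters a rail only over its end. Lifted over 35 mm from the running position it hits the rail from below. Nothing may touch it.
- first_exit (a point): First rail, the end to take the hanger off: middle of the slot, at the running surface, 150 mm above the bench. y points from here into the rail (280 mm long), x across, z up. Two bars 7 mm wide, 42 mm between centres, white strips on top; on the last 7 mm of each an end stop 14 mm high, so the axle must rise over 14 mm to pass. The slot is open at the end. Fixed to the bench.
- second_entry (a point): Second rail, the near end, where the hanger comes on: middle of the slot, at the running surface, 150 mm above the bench. y points OUT of the rail, which runs 310 mm from here toward -y; x across, z up. Bars, strips, open slot and 14 mm end stops as on the first rail. Sliding needs under 3 N, 4 to 6 N is a clear touch of a stop, over 20 N is forcing.
- second_rack: The second rail's stand, saddle included; origin on the bench under its middle, axes as second_entry. The brass saddle's recess (gap in the strips 14 mm long, 5 mm deep, for the axle) lies 105 to 200 mm from the near end, not measured. Right behind it 16 mm high horns stop an axle slid 0 to 6 mm over them about 2 mm past the recess centre: ease back 2 mm, let down 5 mm.
- first_rack: The first rail's stand. Origin on the bench under its middle, 140 mm from the exit end, axes as first_exit. Base board 150 mm wide, uprights 52 to 64 mm to either side of the middle, lower than the bars; nothing stands between the bars.
- hanger: The hanger to be moved, with all it carries. Origin at the centre of its axle, z up along the rod to the grip, x along the axle.
- other_hanger: A like hanger with a pale wooden grip and a pale wooden ring of 75 mm, on the first rail behind the one to be moved. Origin at the centre of its axle. Stays where it is.
- varnish_tin: Brass-coloured open tin, 58 mm diameter, 39 mm high, on the bench in front of the rails; origin at the centre of its underside. Leave alone.
- brush: Brush, 209 mm long, flat on the bench in front of the rails; origin at the centre of its underside. Leave alone.
- spanner: Dark open-ended spanner, 149 mm long, flat on the bench in front of the rails; origin at the centre of its underside. Leave alone.

How it is judged:
On the way, in this order (a step that is already met when the one before it is completed fails the run):
1. the hanger has been lifted over the first rail's end stops and is clear of that rail (y of hanger_axle in the frame of first_exit below -0.008 m and contact force between hanger and first_rack below 0.1 N and angle between hanger's own z axis and vertical below 0.5 rad), for 0.1 s.
2. the axle rests on the second rail's bars inside the end stops, before the saddle (y of hanger_axle in the frame of second_entry between -0.197 and -0.01 m and z of hanger_axle in the frame of second_entry between 0.003 and 0.0075 m and contact force between hanger and second_rack above 0.2 N), for 0.1 s.
At the end, for the whole second after the job is handed in: The hanger hangs at rest (under 30 mm/s), plumb and square to the second rail within 0.2 rad, its axle in the saddle's recess: axle centre from 3 mm below to 2 mm above the running surface, within 6 mm of the rail's middle, 95 to 210 mm from the near end (z of hanger_axle in the frame of second_entry between -0.003 and 0.002 m and y of hanger_axle in the frame of second_entry between -0.21 and -0.095 m and x of hanger_axle in the frame of second_entry between -0.006 and 0.006 m and angle between the x axis of hanger and the x axis of second_entry, either way round below 0.2 rad and angle between hanger's own z axis and vertical below 0.2 rad and linear speed of hanger below 0.03 m/s); the robot touches nothing.
It fails at once if the hanger is forced against a rail or the saddle (over 20 N) (contact force between hanger and first_rack above 20 N or contact force between hanger and second_rack above 20 N).
It fails at once if the hanger is tipped more than 0.18 rad out of plumb (angle between hanger's own z axis and vertical above 0.18 rad).
It fails at once if anything touches the wet sheave (contact force between piece and anything else above 0.3 N).
It fails at once if the other hanger is shifted by more than 20 mm (distance of other_hanger from where it was at the start of the episode above 0.02 m).
It fails at once if the tin, the brush or the spanner is shifted by more than 20 mm (distance of any of varnish_tin, brush, spanner from where it was at the start of the episode above 0.02 m).
It also fails if it takes over 64 s, if anything falls off the work surface, if the arm or the gripper's body presses on something with over 40 N, if the wrist force passes 120 N, or if a joint passes its speed limit or range.

## Working session

There is one attempt and no reset: what is moved stays moved. The work goes in short steps, Python scripts to look and compute and a shell command to move; the robot and the scene stay as the last step left them, time stands still between calls to the robot, and variables do not carry over. Pictures are saved under pics/ and viewed, at most 11 in all, crops included, and the job is handed in when it is done.

```bash
mkdir -p pics; python3 - <<'E'
from bench import ctrl
import cv2
s=ctrl.get_state();print(s)
for n in("scene","side","wrist"):
    d=ctrl.get_image(n);cv2.imwrite(f"pics/{n}0.png",d["image"][:,:,::-1])
    print(n,{k:(v.round(4).tolist() if hasattr(v,'round') and k!='k1' else v) for k,v in d.items() if k!="image"})
E
```

```text
{'time': 0.0, 'joint_positions': array([ 1.31906921,  0.32184638, -0.07011095,  1.45168971,  0.02263295,
        1.3707822 , -0.05688614]), 'qd': array([-1.21933245e-03, -7.67551675e-06, -1.29870725e-03,  1.29635446e-03,
       -1.58852992e-03,  2.21072018e-04, -2.81697439e-03]), 'joint_torque': array([ 7.89713722e-04, -4.91278625e+01, -4.04016897e-01, -3.12519658e+01,
       -6.39937911e-02,  4.36598877e-02,  1.49730708e-04]), 'position': array([ 0.17056965, -0.62664391,  0.22143916]), 'tool_rot': array([-3.11198372e+00, -4.16198572e-01,  5.92343405e-04]), 'ft_force': array([ 0.05795368, -0.58412219,  0.15100028]), 'torque': array([ 0.01120647, -0.05520179,  0.00896879]), 'grip_force': 0.0, 'grip_width': 1.0037034377895917}
scene {'K': [[377.2155, 0.0, 318.706], [0.0, 377.2155, 199.0647], [0.0, 0.0, 1.0]], 'k1': -0.015152868831375945, 'world_to_cam': [[-0.5463, -0.8376, 0.0063, 0.3316], [-0.4042, 0.257, -0.8778, 0.2986], [0.7336, -0.4821, -0.479, 0.6639], [0.0, 0.0, 0.0, 1.0]]}
side {'K': [[406.8989, 0.0, 319.6019], [0.0, 406.8989, 204.3324], [0.0, 0.0, 1.0]], 'k1': -0.019793251818710365, 'world_to_cam': [[0.9996, -0.0128, -0.0243, -0.487], [-0.0271, -0.6145, -0.7885, 0.1699], [-0.0048, 0.7889, -0.6146, 0.9923], [0.0, 0.0, 0.0, 1.0]]}
wrist {'K': [[324.5017, 0.0, 321.4705], [0.0, 324.5017, 203.2448], [0.0, 0.0, 1.0]], 'k1': -0.033631892967838924, 'hand_eye': [[0.0008, -0.9692, -0.2462, 0.0662], [1.0, 0.0009, -0.0001, -0.0004], [0.0003, -0.2462, 0.9692, -0.1618], [0.0, 0.0, 0.0, 1.0]]}
```

View pics/scene0.png

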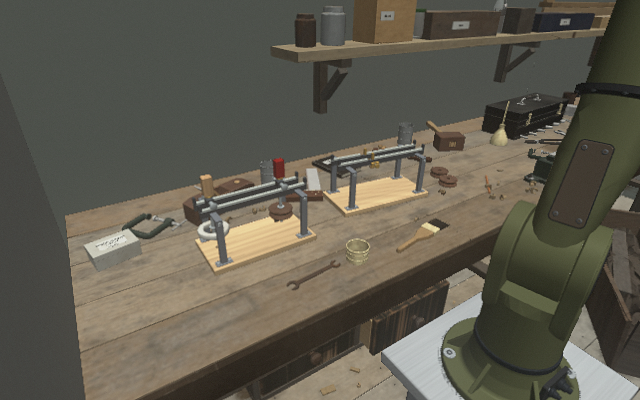

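View pics/side0.png

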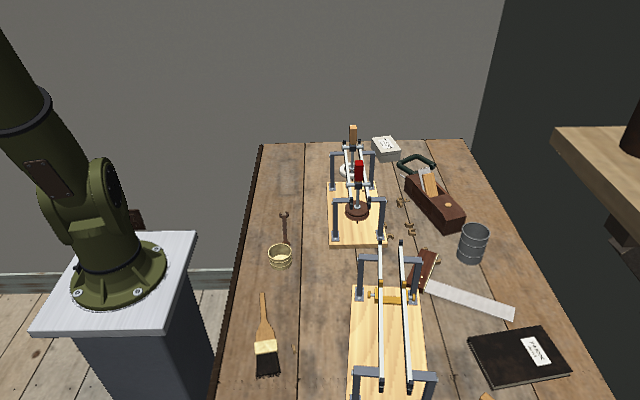

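The scene and side views show the red grip (scene ~279,168; side ~359,172), the first rail on the far side, and the second rail nearer the side camera, with the saddle at side ~(387,297). I'll zoom in on both.

```bash
python3 - <<'E'
import cv2,numpy as np
a=cv2.imread("pics/scene0.png")[115:255,190:435];cv2.imwrite("pics/c1.png",cv2.resize(a,None,fx=3.2,fy=3.2,interpolation=cv2.INTER_CUBIC))
s=cv2.imread("pics/side0.png")
a=cv2.resize(s[115:255,310:410],None,fx=4,fy=4,interpolation=cv2.INTER_CUBIC);b=cv2.resize(s[235:400,340:440],None,fx=3.394,fy=3.394,interpolation=cv2.INTER_CUBIC)
cv2.imwrite("pics/c2.png",np.hstack([a,b[:560]]));print(a.shape,b.shape)
for n in("scene","side"):
    i=cv2.imread(f"pics/{n}0.png").astype(int);m=((i[...,2]>110)&(i[...,1]<60)&(i[...,0]<60)).astype('uint8')
    k,l,st,c=cv2.connectedComponentsWithStats(m);print(n,[(st[j].tolist(),c[j].round(1).tolist()) for j in range(1,k) if st[j,4]>8])
E
```

```text
(560, 400, 3) (560, 339, 3)
scene [([273, 158, 10, 5, 30], [277.8, 159.9])]
side [([355, 160, 9, 6, 46], [358.7, 162.6])]
```

View pics/c1.png

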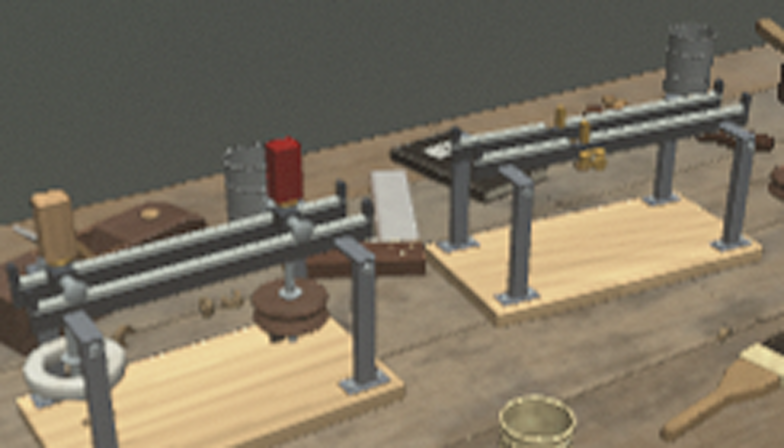

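View pics/c2.png

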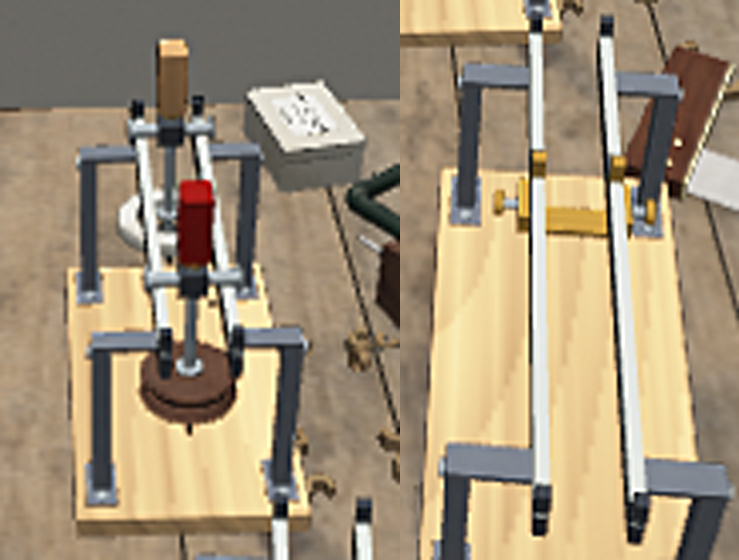

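```bash
cat > h.py <<'E'
import numpy as np,cv2
from scipy.spatial.transform import Rotation as R
K={'scene':(377.2155,318.706,199.0647,-0.015152868831375945),'side':(406.8989,319.6019,204.3324,-0.019793251818710365),'wrist':(324.5017,321.4705,203.2448,-0.033631892967838924)}
from bench import ctrl
HE=None
def ray(n,px,W2C):
    f,cx,cy,k=K[n];A=np.array([[f,0,cx],[0,f,cy],[0,0,1.]])
    u=cv2.undistortPoints(np.array([[px]],float),A,np.array([k,0,0,0.]))[0,0]
    M=np.linalg.inv(W2C);d=M[:3,:3]@[u[0],u[1],1];return M[:3,3],d/np.linalg.norm(d)
def plane(r,z): o,d=r;return o+d*(z-o[2])/d[2]
def tri(r1,r2):
    (o1,d1),(o2,d2)=r1,r2;A=np.c_[d1,-d2];t=np.linalg.lstsq(A,o2-o1,rcond=None)[0];p,q=o1+t[0]*d1,o2+t[1]*d2
    return (p+q)/2,np.linalg.norm(p-q)
E
python3 - <<'E'
from h import *
W={n:ctrl.get_image(n)["world_to_cam"] for n in("scene","side")}
np.savez("w.npz",**W)
sc=lambda u,v:ray('scene',(190+u/3.2,115+v/3.2),W['scene'])
sl=lambda u,v:ray('side',(310+u/4,115+v/4),W['side'])
sr=lambda u,v:ray('side',(340+(u-400)/3.394,235+v/3.394),W['side'])
def T(n,a,b):p,e=tri(a,b);print(n,p.round(4),'gap',e.round(4))
T('grip',sc(283.5,171),sl(196,224))
T('axle near end',sc(302,228),sl(150,282))
T('1stop L top',sc(367,200),sl(166,330));T('1stop R top',sc(341,182),sl(237,330))
T('2far L',sc(745,97),sr(541,490));T('2far R',sc(719,82),sr(635,485))
T('2near L',sc(474,150),sr(535,20));T('2near R',sc(456,132),sr(606,18))
print('saddle horns',plane(sr(539,155),.166),plane(sr(618,158),.166))
for n,a in dict(axL=(150,282),axR=(237,280),).items():print(n,plane(sl(*a),.155))
for n,a in dict(s1L=(166,330),s1R=(237,330)).items():print(n,plane(sl(*a),.164))
for n,a in dict(s2nL=(535,20),s2nR=(606,18),s2fL=(541,490),s2fR=(635,485)).items():print(n,plane(sr(*a),.164))
for n,a in dict(lneg=(539,240),rneg=(622,240)).items():print(n,plane(sr(*a),.15))
for n,a in dict(gl=(135,105),gr=(197,100)).items():print(n,plane(sl(*a),.164))
E
```

```text
grip [0.5884 0.1323 0.1941] gap 0.0014
axle near end [0.5621 0.131  0.1545] gap 0.0036
1stop L top [0.5665 0.07   0.1622] gap 0.0014
1stop R top [0.608  0.0697 0.1616] gap 0.0023
2far L [ 0.5777 -0.3728  0.1586] gap 0.0001
2far R [ 0.6169 -0.3748  0.1625] gap 0.0024
2near L [ 0.6149 -0.0712  0.1557] gap 0.0029
2near R [ 0.6551 -0.0776  0.1594] gap 0.0018
saddle horns [ 0.60027847 -0.18875514  0.166     ] [ 0.64197139 -0.19236151  0.166     ]
axL [0.56082408 0.12779906 0.155     ]
axR [0.61399663 0.12741849 0.155     ]
s1L [0.56583598 0.06679221 0.164     ]
s1R [0.60672034 0.06494954 0.164     ]
s2nL [ 0.61209349 -0.08157165  0.164     ]
s2nR [ 0.65453395 -0.08151678  0.164     ]
s2fL [ 0.57687863 -0.37580297  0.164     ]
s2fR [ 0.61759163 -0.3747316   0.164     ]
lneg [ 0.59568939 -0.2322922   0.15      ]
rneg [ 0.638449   -0.23375137  0.15      ]
gl [0.56372748 0.33155067 0.164     ]
gr [0.60800881 0.33630469 0.164     ]
```

```bash
python3 -m handwheel '[{"z":-0.04},{"z":-0.08},{"x":0.04,"y":-0.02,"z":-0.12,"wz":3},{"x":0.07,"y":-0.04,"z":-0.14,"wz":6},{"x":0.105,"y":-0.06,"z":-0.14,"wz":9},{"x":0.14,"y":-0.08,"z":-0.14,"wz":12},{"x":0.175,"y":-0.1,"z":-0.14,"wz":15.2},{"x":0.21,"y":-0.12,"z":-0.14,"wz":15.2},{"x":0.245,"y":-0.14,"z":-0.14,"wz":15.2},{"x":0.28,"y":-0.16,"z":-0.14,"wz":15.2}]' 0.06 20
python3 -m handwheel '[{"x":0.035,"y":-0.02},{"x":0.07,"y":-0.04},{"x":0.1,"y":-0.06},{"x":0.13,"y":-0.085},{"x":0.15,"y":-0.12}]'
python3 -c "from bench import ctrl;s=ctrl.get_state();print(s['position'],s['tool_rot'],s['joint_positions'])"
```

```text
[ 0.17062861 -0.62697263  0.22205968] [-3.11308573e+00 -4.16232013e-01  2.81100951e-04] [ 1.31910726  0.32141214 -0.07006801  1.45101491  0.02259704  1.37077461
 -0.05685713]invalid input at $[0]: expected keys x, y, z, wx, wy, wz
invalid input at $[0]: expected keys x, y, z, wx, wy, wz
```

```bash
python3 -m handwheel '[{"x":0,"y":0,"z":-0.04,"wx":0,"wy":0,"wz":0},{"x":0.01,"y":0,"z":-0.08,"wx":0,"wy":0,"wz":2},{"x":0.04,"y":-0.02,"z":-0.1,"wx":0,"wy":0,"wz":4},{"x":0.07,"y":-0.04,"z":-0.12,"wx":0,"wy":0,"wz":6},{"x":0.1,"y":-0.06,"z":-0.14,"wx":0,"wy":0,"wz":8},{"x":0.135,"y":-0.08,"z":-0.14,"wx":0,"wy":0,"wz":10},{"x":0.17,"y":-0.1,"z":-0.14,"wx":0,"wy":0,"wz":12},{"x":0.205,"y":-0.12,"z":-0.14,"wx":0,"wy":0,"wz":15.2},{"x":0.24,"y":-0.14,"z":-0.14,"wx":0,"wy":0,"wz":15.2},{"x":0.28,"y":-0.16,"z":-0.14,"wx":0,"wy":0,"wz":15.2}]' 0.06 20
```

```text
time: 1.08
position: [0.3972, -0.3997, 0.3629]
tool_rot: [3.141, -0.001, 0.0]
ft_force: [-0.3, -1.2, -0.7]
grip_width: 0.695
grip_force: 0.0
```

```bash
python3 -m handwheel '[{"x":0.03,"y":-0.02,"z":0,"wx":0,"wy":0,"wz":0},{"x":0.06,"y":-0.045,"z":0,"wx":0,"wy":0,"wz":0},{"x":0.09,"y":-0.07,"z":0,"wx":0,"wy":0,"wz":0},{"x":0.115,"y":-0.1,"z":0,"wx":0,"wy":0,"wz":0},{"x":0.135,"y":-0.135,"z":0,"wx":0,"wy":0,"wz":0},{"x":0.15,"y":-0.17,"z":0,"wx":0,"wy":0,"wz":0},{"x":0.165,"y":-0.205,"z":0,"wx":0,"wy":0,"wz":0},{"x":0.18,"y":-0.24,"z":0,"wx":0,"wy":0,"wz":0},{"x":0.19,"y":-0.28,"z":0,"wx":0,"wy":0,"wz":0},{"x":0.19,"y":-0.32,"z":0,"wx":0,"wy":0,"wz":0}]'
python3 -m handwheel '[{"x":0,"y":-0.04,"z":0,"wx":0,"wy":0,"wz":0},{"x":0,"y":-0.08,"z":0,"wx":0,"wy":0,"wz":0},{"x":0,"y":-0.12,"z":0,"wx":0,"wy":0,"wz":0},{"x":0,"y":-0.16,"z":0,"wx":0,"wy":0,"wz":0},{"x":0,"y":-0.19,"z":0,"wx":0,"wy":0,"wz":0},{"x":0,"y":-0.21,"z":0,"wx":0,"wy":0,"wz":0},{"x":0,"y":-0.21,"z":0,"wx":0,"wy":0,"wz":0},{"x":0,"y":-0.21,"z":0,"wx":0,"wy":0,"wz":0}]'
python3 - <<'E'
from h import *
s=ctrl.get_state();d=ctrl.get_image("wrist");np.savez("wr.npz",p=s['position'],r=s['tool_rot'],he=d['hand_eye']);cv2.imwrite("pics/w1.png",d["image"][:,:,::-1]);print(s['position'],s['tool_rot'])
E
```

```text
time: 1.92
position: [0.5875, -0.0794, 0.3616]
tool_rot: [-3.141, -0.001, 0.0]
ft_force: [0.1, -0.5, 0.8]
grip_width: 0.689
grip_force: 0.0
time: 2.58
position: [0.5859, 0.1302, 0.3624]
tool_rot: [3.141, 0.006, -0.0]
ft_force: [0.3, -1.2, -0.9]
grip_width: 0.689
grip_force: 0.0
[0.5859049  0.13024583 0.3624075 ] [ 3.14142045e+00  5.71517450e-03 -4.55911563e-04]
```

View pics/w1.png

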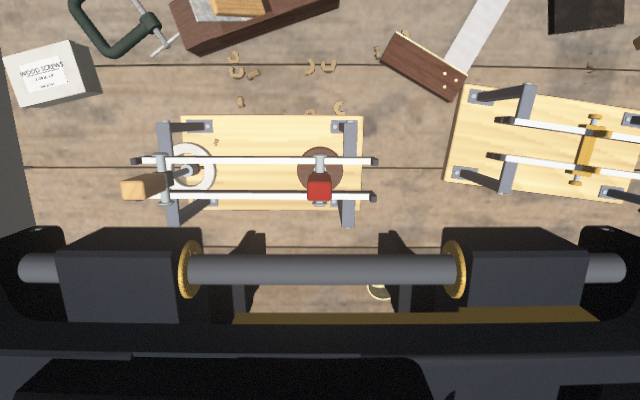

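The wrist view shows the red grip at ~(319,187) and the first rail's strips at rows ~161 and ~197, ending near column 375. The second rail's entry stops are at (502,119) and (493,155), and the brass horns at ~(594,120).

```bash
cat >> h.py <<'E'
def wcam(p,r,he):
    T=np.eye(4);T[:3,:3]=R.from_rotvec(r).as_matrix();T[:3,3]=p;return np.linalg.inv(T@he)
E
python3 - <<'E'
from h import *
z=np.load("wr.npz");W=wcam(z['p'],z['r'],z['he'])
P=lambda u,v,h:plane(ray('wrist',(u,v),W),h).round(4)
i=cv2.imread("pics/w1.png").astype(int)
m=((i[...,2]>90)&(i[...,1]<60)&(i[...,0]<60)).astype('uint8');m[:150]=0;m[230:]=0
k,l,st,c=cv2.connectedComponentsWithStats(m);print([(st[j].tolist(),c[j]) for j in range(1,k) if st[j,4]>40])
b=i[165:210,319];print([(165+n,x.tolist()) for n,x in enumerate(b) if n>5 and n<40 and n%2==0])
for n,u,v in [('axT',320,154),('axB',320,205)]:print(n,P(u,v,.155))
for n,u,v in [('1a',374,161),('1b',373,197),('1fa',137,161),('1fb',137,196),('2a',502,119),('2b',492,155)]:print(n,P(u,v,.164))
for n,u,v in [('hornA',594,120),('hornB',590,160)]:print(n,P(u,v,.166))
w=(i.min(2)>170)
for c in (200,240,270,345,530,560,620): 
  ys=np.where(w[110:215,c])[0]+110
  g=np.split(ys,np.where(np.diff(ys)>1)[0]+1);print(c,[(P(c,q.mean(),.15)[:2],len(q)) for q in g if 3<len(q)<10])
E
python3 - <<'E'
import cv2
a=cv2.imread("pics/w1.png");x=cv2.resize(a[140:220,280:390],None,fx=5,fy=5,interpolation=2);y=cv2.resize(a[100:180,480:620],None,fx=5,fy=5,interpolation=2)
import numpy as np;c=np.zeros((600,800,3),'uint8');c[:300,:550]=x[:300];c[300:,:700]=y[:300];cv2.imwrite("pics/c3.png",c)
E
```

```text
[]
[(171, [216, 213, 210]), (173, [65, 81, 106]), (175, [57, 69, 105]), (177, [59, 68, 106]), (179, [56, 66, 106]), (181, [56, 68, 135]), (183, [65, 77, 186]), (185, [63, 75, 195]), (187, [65, 77, 196]), (189, [64, 76, 195]), (191, [66, 75, 195]), (193, [60, 73, 194]), (195, [66, 76, 196]), (197, [64, 75, 195]), (199, [62, 74, 189]), (201, [182, 179, 182]), (203, [168, 168, 166])]
axT [0.6156 0.1323 0.155 ]
axB [0.556  0.1321 0.155 ]
1a [0.6091 0.0722 0.164 ]
1b [0.568  0.0716 0.164 ]
1fa [0.6084 0.3374 0.164 ]
1fb [0.5681 0.3428 0.164 ]
2a [ 0.6558 -0.0656  0.164 ]
2b [ 0.6167 -0.0595  0.164 ]
hornA [ 0.6565 -0.1683  0.166 ]
hornB [ 0.6126 -0.1726  0.166 ]
200 [(array([0.6555, 0.2671]), 4), (array([0.6176, 0.2703]), 8), (array([0.6061, 0.2712]), 8), (array([0.5891, 0.2727]), 9), (array([0.5772, 0.2737]), 7), (array([0.5657, 0.2747]), 6)]
240 [(array([0.5653, 0.227 ]), 7)]
270 [(array([0.5858, 0.1906]), 9), (array([0.5654, 0.1913]), 7)]
345 [(array([0.6553, 0.1045]), 5), (array([0.5838, 0.1029]), 9), (array([0.5658, 0.1025]), 7)]
530 [(array([ 0.6089, -0.1131]), 7)]
560 [(array([ 0.6637, -0.1398]), 7), (array([ 0.6243, -0.1467]), 7), (array([ 0.6122, -0.1489]), 4)]
620 [(array([ 0.664 , -0.2118]), 9)]
```

View pics/c3.png

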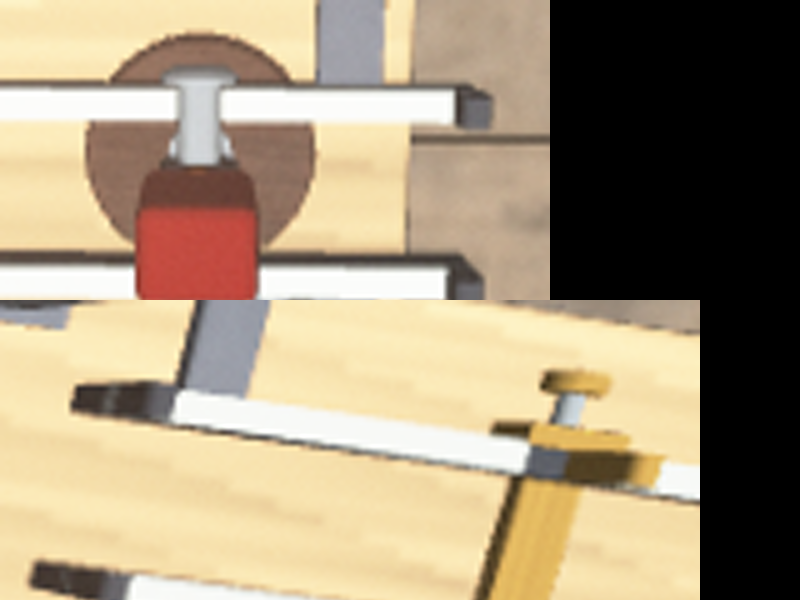

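```bash
python3 - <<'E'
from h import *
z=np.load("wr.npz");W=wcam(z['p'],z['r'],z['he'])
P=lambda u,v,h:plane(ray('wrist',(u,v),W),h)
print('grip',P(319.5,190.7,.22),P(307.4,190.7,.22),P(331.6,190.7,.22))
a=P(514.5,121,.15);b=P(505.6,157.5,.15);r=P(586,131.6,.15);far=P(619,136.3,.15)
print('s1',P(371,161,.15),P(369.3,196.5,.15))
m=(a+b)/2;d=(b-a)[:2];print(a,b,m,'width',np.linalg.norm(d),'yaw',np.degrees(np.arctan2(*(far-a)[[0,1]])),np.degrees(np.arctan2(*(r-a)[[0,1]])),np.degrees(np.arctan2(d[1],-d[0])),'recess start from end',np.linalg.norm(r-a)+.007)
E
```

```text
grip [0.58704031 0.13235185 0.22      ] [0.58698969 0.14394362 0.22      ] [0.58709208 0.12076058 0.22      ]
s1 [0.6073628  0.07343029 0.15      ] [0.56533301 0.07370929 0.15      ]
[ 0.65398032 -0.08799442  0.15      ] [ 0.61263136 -0.08337224  0.15      ] [ 0.63330584 -0.08568333  0.15      ] width 0.04160650139345329 yaw -173.28676520837595 -173.11492758303953 6.378321419305289 recess start from end 0.09425545719158901
```

```bash
python3 -m handwheel '[{"x":0.001,"y":-0.002,"z":0.035,"wx":0,"wy":0,"wz":0},{"x":0.001,"y":-0.002,"z":0.07,"wx":0,"wy":0,"wz":0},{"x":0.001,"y":-0.002,"z":0.1,"wx":0,"wy":0,"wz":0},{"x":0.001,"y":-0.002,"z":0.125,"wx":0,"wy":0,"wz":0},{"x":0.001,"y":-0.002,"z":0.145,"wx":0,"wy":0,"wz":0},{"x":0.001,"y":-0.002,"z":0.16,"wx":0,"wy":0,"wz":0},{"x":0.001,"y":-0.002,"z":0.172,"wx":0,"wy":0,"wz":0},{"x":0.001,"y":-0.002,"z":0.182,"wx":0,"wy":0,"wz":0},{"x":0.001,"y":-0.002,"z":0.182,"wx":0,"wy":0,"wz":0},{"x":0.001,"y":-0.002,"z":0.182,"wx":0,"wy":0,"wz":0}]' 0.06 20
python3 - <<'E'
from h import *
d=ctrl.get_image("wrist");cv2.imwrite("pics/w2.png",d["image"][:,:,::-1]);print(ctrl.get_state()['position'])
E
```

```text
time: 3.47
position: [0.5875, 0.1301, 0.1806]
tool_rot: [3.141, -0.001, -0.0]
ft_force: [-0.4, 0.3, 0.6]
grip_width: 0.69
grip_force: 0.0
[0.58795701 0.13051366 0.18137694]
```

View pics/w2.png

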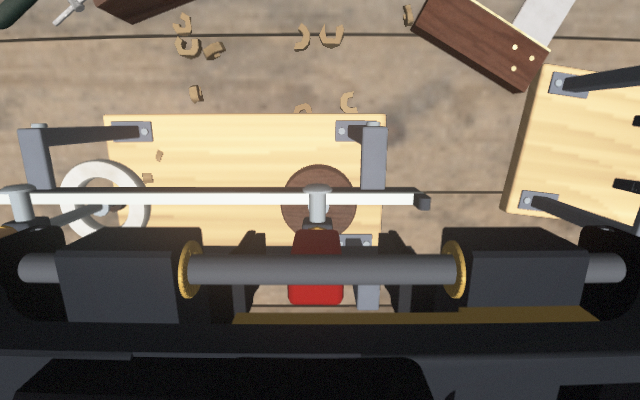

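The red grip sits centred between the fingers at column ~318, so I'm closing on it.

```bash
python3 -m handwheel '[{"x":0,"y":0,"z":0,"wx":0,"wy":0,"wz":0},{"x":0,"y":0,"z":0,"wx":0,"wy":0,"wz":0},{"x":0,"y":0,"z":0,"wx":0,"wy":0,"wz":0},{"x":0,"y":0,"z":0,"wx":0,"wy":0,"wz":0},{"x":0,"y":0,"z":0,"wx":0,"wy":0,"wz":0},{"x":0,"y":0,"z":0,"wx":0,"wy":0,"wz":0},{"x":0,"y":0,"z":0,"wx":0,"wy":0,"wz":0},{"x":0,"y":0,"z":0,"wx":0,"wy":0,"wz":0}]' 0.01 25
```

```text
time: 4.18
position: [0.5873, 0.1312, 0.1806]
tool_rot: [-3.141, -0.001, -0.0]
ft_force: [0.7, 0.7, 0.9]
grip_width: 0.274
grip_force: 25.0
```

```bash
python3 -m handwheel '[{"x":0,"y":0,"z":-0.003,"wx":0,"wy":0,"wz":0},{"x":0,"y":0,"z":-0.006,"wx":0,"wy":0,"wz":0},{"x":0,"y":0,"z":-0.01,"wx":0,"wy":0,"wz":0},{"x":0,"y":0,"z":-0.014,"wx":0,"wy":0,"wz":0},{"x":0,"y":0,"z":-0.018,"wx":0,"wy":0,"wz":0},{"x":0,"y":0,"z":-0.021,"wx":0,"wy":0,"wz":0},{"x":0,"y":0,"z":-0.024,"wx":0,"wy":0,"wz":0},{"x":0,"y":0,"z":-0.024,"wx":0,"wy":0,"wz":0},{"x":0,"y":0,"z":-0.024,"wx":0,"wy":0,"wz":0}]'
python3 - <<'E'
from h import *
z=np.load("wr.npz");s=ctrl.get_state();d=ctrl.get_image("side");cv2.imwrite("pics/s2.png",d["image"][:,:,::-1]);print(s['position'],s['ft_force'])
E
```

```text
time: 4.93
position: [0.5874, 0.1308, 0.2047]
tool_rot: [3.142, 0.001, 0.001]
ft_force: [-0.1, 0.4, -1.6]
grip_width: 0.277
grip_force: 25.0
[0.58739051 0.13084824 0.20472199] [-0.13332795  0.41975223 -1.59707125]
```

```bash
python3 -m handwheel '[{"x":0,"y":0.004,"z":0,"wx":0,"wy":0,"wz":0},{"x":0,"y":0.014,"z":0,"wx":0,"wy":0,"wz":0},{"x":0,"y":0.028,"z":0,"wx":0,"wy":0,"wz":0},{"x":0,"y":0.044,"z":0,"wx":0,"wy":0,"wz":0},{"x":0,"y":0.06,"z":0,"wx":0,"wy":0,"wz":0},{"x":0,"y":0.076,"z":0,"wx":0,"wy":0,"wz":0},{"x":0,"y":0.092,"z":0,"wx":0,"wy":0,"wz":0},{"x":0,"y":0.108,"z":0,"wx":0,"wy":0,"wz":0},{"x":0,"y":0.122,"z":0,"wx":0,"wy":0,"wz":0},{"x":0,"y":0.13,"z":0,"wx":0,"wy":0,"wz":0}]'
```

```text
time: 5.82
position: [0.5871, -0.003, 0.2042]
tool_rot: [3.14, -0.005, -0.001]
ft_force: [0.2, -0.9, -2.7]
grip_width: 0.275
grip_force: 25.0
```

```bash
python3 -m handwheel '[{"x":0.004,"y":0,"z":0,"wx":0,"wy":0,"wz":0.5},{"x":0.012,"y":0,"z":0,"wx":0,"wy":0,"wz":1.5},{"x":0.022,"y":0,"z":0,"wx":0,"wy":0,"wz":2.7},{"x":0.032,"y":0,"z":0,"wx":0,"wy":0,"wz":4},{"x":0.042,"y":0,"z":0,"wx":0,"wy":0,"wz":5.3},{"x":0.05,"y":0,"z":0,"wx":0,"wy":0,"wz":6.3},{"x":0.056,"y":0,"z":0,"wx":0,"wy":0,"wz":6.9},{"x":0.056,"y":0,"z":0,"wx":0,"wy":0,"wz":6.9},{"x":0.056,"y":0,"z":0,"wx":0,"wy":0,"wz":6.9}]'
python3 - <<'E'
from h import *
s=ctrl.get_state();d=ctrl.get_image("wrist");np.savez("wr2.npz",p=s['position'],r=s['tool_rot'],he=d['hand_eye'],im=d['image']);cv2.imwrite("pics/w3.png",d["image"][:,:,::-1]);print(s['position'],s['tool_rot'])
E
```

```text
time: 6.57
position: [0.6434, 0.0015, 0.2042]
tool_rot: [-3.136, 0.187, 0.001]
ft_force: [0.6, 0.3, -3.4]
grip_width: 0.277
grip_force: 25.0
[0.64335762 0.00153716 0.20419695] [-3.13562312e+00  1.86670686e-01  1.37300624e-03]
```

View pics/w3.png

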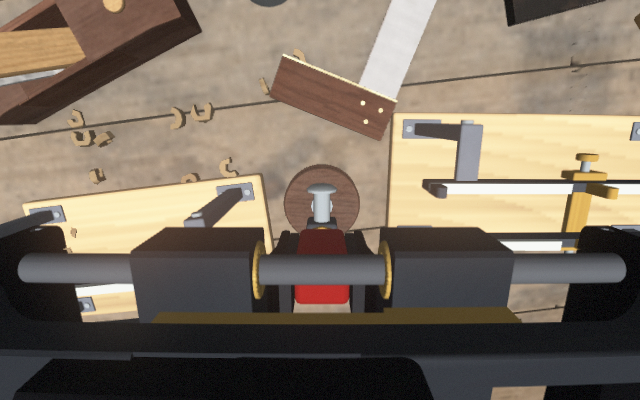

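The view shows the hanger clear of both rails, and the second rail's upper strip runs level at row ~188. Next is the lateral offset.

```bash
python3 - <<'E'
from h import *
z=np.load("wr2.npz");W=wcam(z['p'],z['r'],z['he']);M=R.from_rotvec(z['r']).as_matrix()
P=lambda u,v,h:((plane(ray('wrist',(u,v),W),h)-z['p'])@M).round(4)
im=z['im'].astype(int)
for c in (460,480,500,520,540,555):
    ys=np.where((im[175:205,c].min(1)>190))[0]+175;print(c,ys.min(),ys.max(),P(c,ys.min()-.5,.15)[:2],P(c,ys.max()+.5,.15)[:2])
print('col 321',[(y,im[y,321].tolist()) for y in range(178,200,2)])
for c in(448,452):print([im[188,x].sum() for x in range(420,460,3)])
print('flange',P(321,184,.179+.005),P(321,193,.179+.009))
print('rail start',P(447,188,.15),'recess', [(x,im[188,x].tolist()) for x in range(556,600,3)])
E
python3 -c "
import cv2;a=cv2.imread('pics/w3.png')[150:250,290:630];cv2.imwrite('pics/c4.png',cv2.resize(a,None,fx=2.35,fy=2.35,interpolation=2))"
```

```text
460 184 193 [0.0251 0.0941] [0.0182 0.0949]
480 184 194 [0.0252 0.1079] [0.0175 0.1089]
500 184 194 [0.0252 0.1218] [0.0175 0.1229]
520 184 194 [0.0253 0.1358] [0.0175 0.137 ]
540 184 194 [0.0253 0.15  ] [0.0176 0.1513]
555 184 193 [0.0254 0.1606] [0.0183 0.1619]
col 321 [(178, [135, 104, 89]), (180, [136, 106, 92]), (182, [128, 102, 90]), (184, [86, 84, 84]), (186, [103, 104, 104]), (188, [122, 123, 124]), (190, [149, 153, 154]), (192, [200, 209, 211]), (194, [201, 208, 212]), (196, [201, 208, 212]), (198, [202, 209, 213])]
[np.int64(641), np.int64(422), np.int64(208), np.int64(259), np.int64(218), np.int64(209), np.int64(273), np.int64(312), np.int64(310), np.int64(577), np.int64(748), np.int64(748), np.int64(748), np.int64(747)]
[np.int64(641), np.int64(422), np.int64(208), np.int64(259), np.int64(218), np.int64(209), np.int64(273), np.int64(312), np.int64(310), np.int64(577), np.int64(748), np.int64(748), np.int64(748), np.int64(747)]
flange [ 0.0311 -0.0004  0.0202] [ 0.0268 -0.0004  0.0162]
rail start [0.022  0.0855 0.0541] recess [(556, [248, 249, 247]), (559, [248, 249, 246]), (562, [248, 249, 246]), (565, [248, 249, 246]), (568, [248, 249, 246]), (571, [244, 245, 242]), (574, [94, 95, 102]), (577, [95, 97, 102]), (580, [95, 97, 102]), (583, [95, 97, 103]), (586, [85, 72, 50]), (589, [79, 65, 37]), (592, [82, 65, 39]), (595, [79, 64, 35]), (598, [78, 62, 34])]
```

View pics/c4.png

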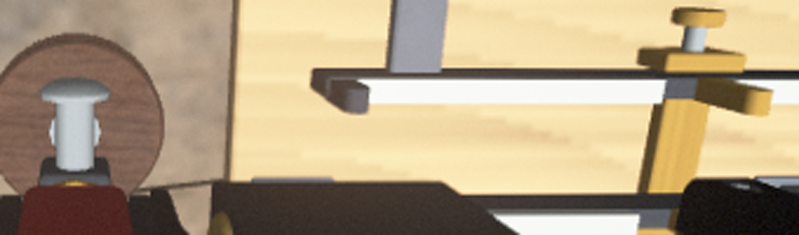

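```bash
python3 -m handwheel '[{"x":0,"y":0.004,"z":0,"wx":0,"wy":0,"wz":0},{"x":0,"y":0.014,"z":0,"wx":0,"wy":0,"wz":0},{"x":0,"y":0.028,"z":0,"wx":0,"wy":0,"wz":0},{"x":0,"y":0.044,"z":0,"wx":0,"wy":0,"wz":0},{"x":0,"y":0.06,"z":0,"wx":0,"wy":0,"wz":0},{"x":0,"y":0.076,"z":0,"wx":0,"wy":0,"wz":0},{"x":0,"y":0.092,"z":0,"wx":0,"wy":0,"wz":0},{"x":0,"y":0.106,"z":0,"wx":0,"wy":0,"wz":0},{"x":0,"y":0.118,"z":0,"wx":0,"wy":0,"wz":0},{"x":0,"y":0.123,"z":0,"wx":0,"wy":0,"wz":0}]'
python3 -m handwheel '[{"x":0,"y":0,"z":0.003,"wx":0,"wy":0,"wz":0},{"x":0,"y":0,"z":0.008,"wx":0,"wy":0,"wz":0},{"x":0,"y":0,"z":0.013,"wx":0,"wy":0,"wz":0},{"x":0,"y":0,"z":0.017,"wx":0,"wy":0,"wz":0},{"x":0,"y":0,"z":0.019,"wx":0,"wy":0,"wz":0},{"x":0,"y":0,"z":0.02,"wx":0,"wy":0,"wz":0},{"x":0,"y":0,"z":0.02,"wx":0,"wy":0,"wz":0}]'
```

```text
time: 7.45
position: [0.6279, -0.1254, 0.2045]
tool_rot: [3.134, -0.195, -0.0]
ft_force: [0.0, -0.2, -3.4]
grip_width: 0.278
grip_force: 25.0
time: 8.03
position: [0.6285, -0.1207, 0.1841]
tool_rot: [-3.136, 0.187, 0.001]
ft_force: [-0.4, -0.0, -2.8]
grip_width: 0.274
grip_force: 25.0
```

```bash
python3 -m handwheel '[{"x":0,"y":0,"z":0.001,"wx":0,"wy":0,"wz":0},{"x":0,"y":0,"z":0.002,"wx":0,"wy":0,"wz":0},{"x":0,"y":0,"z":0.0025,"wx":0,"wy":0,"wz":0},{"x":0,"y":0,"z":0.0025,"wx":0,"wy":0,"wz":0},{"x":0,"y":0,"z":0.0025,"wx":0,"wy":0,"wz":0}]'
python3 -m handwheel '[{"x":0,"y":0,"z":0.0005,"wx":0,"wy":0,"wz":0},{"x":0,"y":0,"z":0.001,"wx":0,"wy":0,"wz":0},{"x":0,"y":0,"z":0.001,"wx":0,"wy":0,"wz":0},{"x":0,"y":0,"z":0.001,"wx":0,"wy":0,"wz":0}]'
```

```text
time: 8.45
position: [0.6287, -0.1214, 0.1821]
tool_rot: [3.136, -0.188, 0.0]
ft_force: [0.1, -0.1, -2.0]
grip_width: 0.273
grip_force: 25.0
time: 8.78
position: [0.6286, -0.1213, 0.181]
tool_rot: [3.136, -0.188, -0.0]
ft_force: [0.3, -1.2, -2.8]
grip_width: 0.271
grip_force: 25.0
```

```bash
for i in 1 2; do python3 -m handwheel '[{"x":0,"y":0,"z":0.0005,"wx":0,"wy":0,"wz":0},{"x":0,"y":0,"z":0.0008,"wx":0,"wy":0,"wz":0},{"x":0,"y":0,"z":0.0008,"wx":0,"wy":0,"wz":0},{"x":0,"y":0,"z":0.0008,"wx":0,"wy":0,"wz":0}]' | grep -E "pos|ft_"; done
```

```text
position: [0.6287, -0.1213, 0.1807]
ft_force: [-0.8, -0.8, 0.5]
position: [0.6288, -0.1213, 0.1806]
ft_force: [-3.7, -0.6, 5.4]
```

```bash
for i in 1 2; do python3 -m handwheel '[{"x":0,"y":0,"z":-0.0003,"wx":0,"wy":0,"wz":0},{"x":0,"y":0,"z":-0.0006,"wx":0,"wy":0,"wz":0},{"x":0,"y":0,"z":-0.0006,"wx":0,"wy":0,"wz":0},{"x":0,"y":0,"z":-0.0006,"wx":0,"wy":0,"wz":0}]' | grep -E "pos|ft_"; done
```

```text
position: [0.6288, -0.1213, 0.1806]
ft_force: [-2.0, 0.3, 5.9]
position: [0.6288, -0.1213, 0.1806]
ft_force: [-2.2, -0.4, 3.4]
```

```bash
for i in 1 2; do python3 -m handwheel '[{"x":0,"y":0,"z":-0.0003,"wx":0,"wy":0,"wz":0},{"x":0,"y":0,"z":-0.0006,"wx":0,"wy":0,"wz":0},{"x":0,"y":0,"z":-0.0006,"wx":0,"wy":0,"wz":0},{"x":0,"y":0,"z":-0.0006,"wx":0,"wy":0,"wz":0}]' | grep -E "pos|ft_"; done
```

```text
position: [0.6287, -0.1213, 0.1807]
ft_force: [0.2, -0.5, -0.9]
position: [0.6284, -0.1213, 0.1813]
ft_force: [0.2, 0.2, -3.1]
```

```bash
python3 -m handwheel '[{"x":0,"y":0.002,"z":0,"wx":0,"wy":0,"wz":0},{"x":0,"y":0.006,"z":0,"wx":0,"wy":0,"wz":0},{"x":0,"y":0.01,"z":0,"wx":0,"wy":0,"wz":0},{"x":0,"y":0.015,"z":0,"wx":0,"wy":0,"wz":0},{"x":0,"y":0.02,"z":0,"wx":0,"wy":0,"wz":0},{"x":0,"y":0.025,"z":0,"wx":0,"wy":0,"wz":0},{"x":0,"y":0.03,"z":0,"wx":0,"wy":0,"wz":0},{"x":0,"y":0.035,"z":0,"wx":0,"wy":0,"wz":0},{"x":0,"y":0.038,"z":0,"wx":0,"wy":0,"wz":0},{"x":0,"y":0.038,"z":0,"wx":0,"wy":0,"wz":0}]'
python3 - <<'E'
from h import *
s=ctrl.get_state();d=ctrl.get_image("wrist");np.savez("wr3.npz",p=s['position'],r=s['tool_rot'],he=d['hand_eye'],im=d['image']);cv2.imwrite("pics/w4.png",cv2.resize(d["image"][130:250,200:520,::-1],None,fx=2.4,fy=2.4));print(s['position'],s['ft_force'])
E
```

```text
time: 11.62
position: [0.6239, -0.1604, 0.1817]
tool_rot: [3.135, -0.191, -0.0]
ft_force: [0.2, -0.2, -2.6]
grip_width: 0.276
grip_force: 25.0
[ 0.62387393 -0.16040963  0.18174972] [ 0.22675394 -0.22283877 -2.5733947 ]
```

View pics/w4.png

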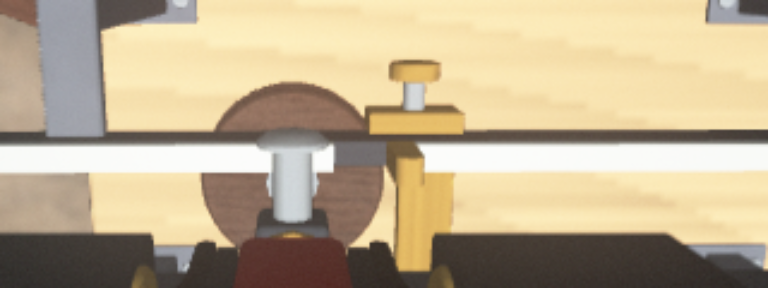

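The recess spans crop columns 333–387 and the axle is at ~292, so the recess centre is about 17.6 mm ahead, with a horn just beyond.

```bash
python3 -m handwheel '[{"x":0,"y":0.002,"z":0,"wx":0,"wy":0,"wz":0},{"x":0,"y":0.005,"z":0,"wx":0,"wy":0,"wz":0},{"x":0,"y":0.008,"z":0,"wx":0,"wy":0,"wz":0},{"x":0,"y":0.011,"z":0,"wx":0,"wy":0,"wz":0},{"x":0,"y":0.014,"z":0,"wx":0,"wy":0,"wz":0},{"x":0,"y":0.016,"z":0,"wx":0,"wy":0,"wz":0},{"x":0,"y":0.017,"z":0,"wx":0,"wy":0,"wz":0},{"x":0,"y":0.017,"z":0,"wx":0,"wy":0,"wz":0},{"x":0,"y":0.017,"z":0,"wx":0,"wy":0,"wz":0}]'
for i in 1 2; do python3 -m handwheel '[{"x":0,"y":0.0007,"z":0,"wx":0,"wy":0,"wz":0},{"x":0,"y":0.0007,"z":0,"wx":0,"wy":0,"wz":0},{"x":0,"y":0.0007,"z":0,"wx":0,"wy":0,"wz":0}]' | grep -E "pos|ft_"; done
```

```text
time: 12.42
position: [0.6221, -0.1759, 0.1819]
tool_rot: [-3.136, 0.188, -0.0]
ft_force: [0.3, 0.1, -3.2]
grip_width: 0.272
grip_force: 25.0
position: [0.622, -0.1765, 0.1818]
ft_force: [-0.4, -0.0, -2.1]
position: [0.6219, -0.1773, 0.1818]
ft_force: [0.1, 0.1, -2.9]
```

```bash
for i in 1 2 3; do python3 -m handwheel '[{"x":0,"y":0.0006,"z":0,"wx":0,"wy":0,"wz":0},{"x":0,"y":0.0006,"z":0,"wx":0,"wy":0,"wz":0},{"x":0,"y":0.0006,"z":0,"wx":0,"wy":0,"wz":0}]' | grep -E "pos|ft_"; done
```

```text
position: [0.6218, -0.1779, 0.1818]
ft_force: [0.1, -0.2, -2.5]
position: [0.6217, -0.1786, 0.1818]
ft_force: [-0.5, 0.8, -2.4]
position: [0.6217, -0.1791, 0.1818]
ft_force: [-0.4, 0.1, -2.7]
```

```bash
for i in 1 2 3; do python3 -m handwheel '[{"x":0,"y":0.0006,"z":0,"wx":0,"wy":0,"wz":0},{"x":0,"y":0.0006,"z":0,"wx":0,"wy":0,"wz":0},{"x":0,"y":0.0006,"z":0,"wx":0,"wy":0,"wz":0}]' | grep -E "pos|ft_"; done
```

```text
position: [0.6216, -0.1797, 0.1818]
ft_force: [-0.5, -0.4, -1.9]
position: [0.6216, -0.18, 0.1818]
ft_force: [0.2, 1.2, -2.1]
position: [0.6216, -0.1801, 0.1818]
ft_force: [0.1, 2.2, -2.1]
```

The axle touches the horns at y ≈ -0.180. I'll ease back to about -0.178 and let it down.

```bash
python3 -m handwheel '[{"x":0,"y":-0.001,"z":0,"wx":0,"wy":0,"wz":0},{"x":0,"y":-0.002,"z":0,"wx":0,"wy":0,"wz":0},{"x":0,"y":-0.0028,"z":0,"wx":0,"wy":0,"wz":0},{"x":0,"y":-0.0028,"z":0,"wx":0,"wy":0,"wz":0},{"x":0,"y":-0.0028,"z":0,"wx":0,"wy":0,"wz":0}]'| grep -E "pos|ft_"
python3 -m handwheel '[{"x":0,"y":0,"z":0.0006,"wx":0,"wy":0,"wz":0},{"x":0,"y":0,"z":0.0012,"wx":0,"wy":0,"wz":0},{"x":0,"y":0,"z":0.0018,"wx":0,"wy":0,"wz":0},{"x":0,"y":0,"z":0.0024,"wx":0,"wy":0,"wz":0},{"x":0,"y":0,"z":0.0024,"wx":0,"wy":0,"wz":0},{"x":0,"y":0,"z":0.0024,"wx":0,"wy":0,"wz":0}]'| grep -E "pos|ft_"
```

```text
position: [0.6218, -0.1784, 0.1819]
ft_force: [-0.2, -1.0, -2.9]
position: [0.6218, -0.1781, 0.1793]
ft_force: [0.0, -0.5, -2.8]
```

```bash
python3 -m handwheel '[{"x":0,"y":0,"z":0.0006,"wx":0,"wy":0,"wz":0},{"x":0,"y":0,"z":0.0012,"wx":0,"wy":0,"wz":0},{"x":0,"y":0,"z":0.0018,"wx":0,"wy":0,"wz":0},{"x":0,"y":0,"z":0.0024,"wx":0,"wy":0,"wz":0},{"x":0,"y":0,"z":0.0024,"wx":0,"wy":0,"wz":0},{"x":0,"y":0,"z":0.0024,"wx":0,"wy":0,"wz":0}]'| grep -E "pos|ft_"
for i in 1 2; do python3 -m handwheel '[{"x":0,"y":0,"z":0.0006,"wx":0,"wy":0,"wz":0},{"x":0,"y":0,"z":0.0006,"wx":0,"wy":0,"wz":0},{"x":0,"y":0,"z":0.0006,"wx":0,"wy":0,"wz":0}]'| grep -E "pos|ft_"; done
```

```text
position: [0.6218, -0.1781, 0.1769]
ft_force: [-0.2, -0.3, -3.1]
position: [0.6218, -0.1781, 0.1764]
ft_force: [0.6, 0.3, -2.7]
position: [0.6218, -0.1781, 0.1758]
ft_force: [-0.5, 0.5, -2.3]
```

```bash
for i in 1 2; do python3 -m handwheel '[{"x":0,"y":0,"z":0.0005,"wx":0,"wy":0,"wz":0},{"x":0,"y":0,"z":0.0005,"wx":0,"wy":0,"wz":0},{"x":0,"y":0,"z":0.0005,"wx":0,"wy":0,"wz":0}]'| grep -E "pos|ft_"; done
```

```text
position: [0.6219, -0.1781, 0.1757]
ft_force: [-1.3, 1.1, -1.5]
position: [0.6219, -0.1781, 0.1756]
ft_force: [-2.8, -1.1, 3.5]
```

```bash
python3 -m handwheel '[{"x":0,"y":0,"z":-0.0005,"wx":0,"wy":0,"wz":0},{"x":0,"y":0,"z":-0.0005,"wx":0,"wy":0,"wz":0},{"x":0,"y":0,"z":-0.0005,"wx":0,"wy":0,"wz":0}]' - 4
python3 -m handwheel '[{"x":0,"y":0,"z":0,"wx":0,"wy":0,"wz":0},{"x":0,"y":0,"z":0,"wx":0,"wy":0,"wz":0},{"x":0,"y":0,"z":0,"wx":0,"wy":0,"wz":0},{"x":0,"y":0,"z":0,"wx":0,"wy":0,"wz":0},{"x":0,"y":0,"z":0,"wx":0,"wy":0,"wz":0},{"x":0,"y":0,"z":0,"wx":0,"wy":0,"wz":0}]' 0.06
```

```text
time: 17.08
position: [0.6219, -0.1781, 0.1756]
tool_rot: [3.136, -0.188, 0.001]
ft_force: [-1.3, -0.4, 2.3]
grip_width: 0.278
grip_force: 4.0
time: 17.58
position: [0.6218, -0.1781, 0.1752]
tool_rot: [3.136, -0.188, -0.0]
ft_force: [-0.3, 0.2, -0.4]
grip_width: 0.633
grip_force: 0.0
```

```bash
python3 -m handwheel '[{"x":0,"y":0,"z":-0.003,"wx":0,"wy":0,"wz":0},{"x":0,"y":0,"z":-0.01,"wx":0,"wy":0,"wz":0},{"x":0,"y":0,"z":-0.02,"wx":0,"wy":0,"wz":0},{"x":0,"y":0,"z":-0.035,"wx":0,"wy":0,"wz":0},{"x":0,"y":0,"z":-0.055,"wx":0,"wy":0,"wz":0},{"x":0,"y":0,"z":-0.08,"wx":0,"wy":0,"wz":0},{"x":0,"y":0,"z":-0.11,"wx":0,"wy":0,"wz":0},{"x":0,"y":0,"z":-0.13,"wx":0,"wy":0,"wz":0},{"x":0,"y":0,"z":-0.14,"wx":0,"wy":0,"wz":0},{"x":0,"y":0,"z":-0.14,"wx":0,"wy":0,"wz":0}]'
python3 - <<'E'
from h import *
a=ctrl.get_image("wrist")["image"][80:240,200:460,::-1];b=ctrl.get_image("side")["image"][130:330,310:470,::-1]
a=cv2.resize(a,(430,265));b=cv2.resize(b,(360,450));c=np.zeros((450,790,3),'uint8');c[:265,:430]=a;c[:,430:]=b;cv2.imwrite("pics/end.png",c)
E
```

```text
time: 18.42
position: [0.6231, -0.1781, 0.3192]
tool_rot: [3.135, -0.188, 0.009]
ft_force: [0.3, 0.4, -0.2]
grip_width: 0.69
grip_force: 0.0
```

View pics/end.png

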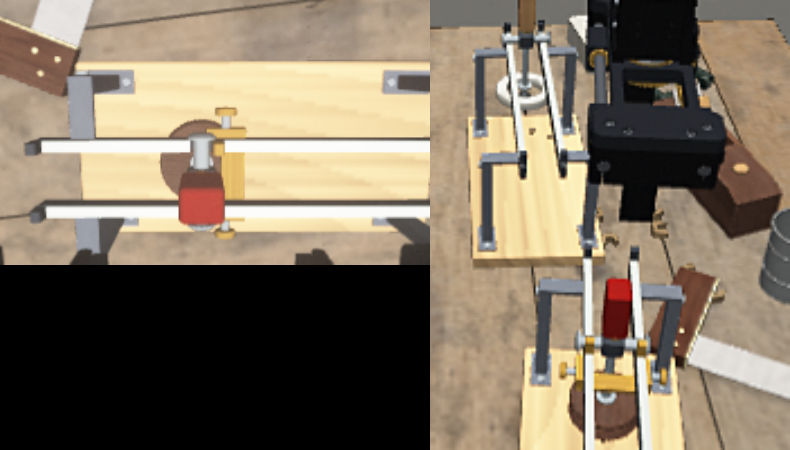

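The hanger hangs plumb in the saddle, with the axle at crop ~(202,150) right against the brass horns. The gripper is clear and the other hanger has not moved, so I'm handing in.

```bash
python3 -c "from bench import ctrl;print(ctrl.close_job())"
```

```text
the job is handed in; nothing more can be done
None
```

The hanger hangs plumb in the second rail's parking saddle with the gripper clear, and I handed the job in at about 18.5 s of the 64 s allowed; no verdict came back.

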